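# Send the cleaned paint bottles down the diverter chute into the catch box

### The job

Swing the chute's flap fully across so that it shuts off the lane leading to the round bowl, then lift the carrying tray by its handle and tip it over the top of the chute so that both bottles slide down into the rectangular catch box. Then set the empty tray back down upright on its cork mat and let go. Do not touch the bottles with the fingers or empty the tray straight into the box, and leave the other things on the bench undisturbed.

Things in the scene. Friction and masses are not known exactly. Their poses are not given: they have to be found in the camera images.
- chute: Stand of a Y-shaped diverter chute, fixed to the bench (230 mm wide, 280 mm long), always level. Origin on the bench plumb below the flap's hinge; z up, y points level towards the high end (open mouth): bottles slide towards -y; x runs across. Box and bowl stand at its low end, one on its +x side, the other on its -x side.
- slide: The chute's slippery white board, sloping 26 degrees, fixed. Origin on its upper surface at the flap's hinge, 106 mm above the bench; y up the slope, z square out of the board, x as the stand's x. It runs from y = -110 mm (low edge) to +200 mm (high edge, 194 mm above the bench, no wall there). A middle wall from y = -10 to -110 mm parts two 100 mm lanes.
- mouth (a point): Point on the board's surface in the middle of the mouth, 150 mm up the slope from the hinge: tip the tray here. The mouth channel is 120 mm wide inside, with grey walls 45 mm high (square to the board), 6 mm thick, from 112 to 200 mm up the slope; below that the walls splay to 214 mm apart at the hinge and run straight to the low edge.
- flap (a joint): Angle of the upright steel flap, 106 mm long, 10 mm thick, 45 mm high, that pivots at the slide's origin about the slide's z and points up the slope. 0 = middle; positive = tip swung to the slide's -x side, shutting the -x lane so that bottles go to the +x lane; negative the reverse. End stops at -0.42 and +0.42. Starts near the middle, stays where left, needs about 1 N at the knob.
- tray: Loose aluminium carrying tray, 60 (x) by 150 mm (y), 0.22 kg: 4 mm floor, walls up to 30 mm at the sides and the +y end; open at the -y end, which faces the chute. Bottles stay put tipped below 10 degrees and slide out above 25. Origin at the centre of its underside. Stands on the mat at the start.
- tray_handle (a point): Centre of the tray's black handle bar, 72 mm straight above the tray's origin. The bar lies along the tray's x: 12 mm thick (tray's y), 20 mm high, 60 mm free between its two uprights; 26 mm of air between bar and bottles.
- flap_knob (a point): Centre of the top of the black round knob on the flap, 18 mm in diameter, standing square out of the board 85 mm from the hinge; it rises 50 mm above the flap and the walls. Push it sideways across the chute or grip it.
- box: Rectangular grey catch box at the end of one of the two lanes, fixed: 150 mm wide across the chute, 170 mm long, side walls 50 mm high, far end wall 100 mm. Origin at the centre of its underside, 85 mm to one side of the chute's middle.
- bowl: Round white bowl, 150 mm across and 50 mm high, fixed at the end of the other lane; it must stay empty. Origin at the centre of its underside.
- mat: Cork mat fixed to the bench, 140 mm (x) by 220 mm (y), 4 mm thick. Origin at the centre of its underside.
- bottle1_mid (a point): Middle of the first square white paint bottle, 64 mm long with its grey round cap, 32 mm square, 50 g, slippery; it lies lengthwise in the tray nearer the open end, cap towards the closed end.
- bottle2_mid (a point): Middle of the second bottle, the same, lying behind the first.
- jar1: Low glass paint jar with a white lid, 45 mm across, 46 mm high. Bystander; origins of all bystanders lie at the centre of the underside.
- jar2: Another such jar. Bystander.
- jar3: Another such jar. Bystander.
- tape: Roll of masking tape lying flat, 80 mm across, 18 mm high. Bystander.
- thinner: White thinner bottle, 70 mm across, 190 mm high. Bystander.
- spraycan: Bare metal spray can, 66 mm across, 170 mm high. Bystander.
- dish: White dish, 130 mm across, 20 mm high. Bystander.
- palette: White palette with six wells, 158 mm across, 18 mm high. Bystander.
- bottle1: The same bottle 1 in full; its origin lies at the middle of the side it lies on at the start, 16 mm below its middle; its y axis runs along its length to the cap.
- bottle2: The same bottle 2 in full; its origin lies at the middle of the side it lies on at the start, 16 mm below its middle; its y axis runs along its length to the cap.
Things that resemble listed ones, but are neither listed nor needed, are in the scene too. Leave any red look-alike of the bottle2 alone. What is shaped like the tray but yellow is not meant.

How it is judged (in metres and radians):
On the way, in this order (a step that is already met when the one before it is completed fails the run):
1. the flap is swung at least 0.28 rad to the side that shuts the bowl's lane (((x of box in the frame of chute above 0 m and value of joint flap above 0.28 rad) or (x of box in the frame of chute below 0 m and value of joint flap below -0.28 rad))), for 0.2 s.
2. a bottle slides down the chute's board past the flap, with the flap still set (((x of box in the frame of chute above 0 m and value of joint flap above 0.28 rad) or (x of box in the frame of chute below 0 m and value of joint flap below -0.28 rad)) and ((y of bottle1_mid in the frame of slide between -0.1 and 0.1 m and x of bottle1_mid in the frame of slide between -0.11 and 0.11 m and z of bottle1_mid in the frame of slide between 0 and 0.05 m) or (y of bottle2_mid in the frame of slide between -0.1 and 0.1 m and x of bottle2_mid in the frame of slide between -0.11 and 0.11 m and z of bottle2_mid in the frame of slide between 0 and 0.05 m))), for 0.04 s.
3. both bottles lie in the rectangular box (x of bottle1_mid in the frame of box between -0.075 and 0.075 m and y of bottle1_mid in the frame of box between -0.085 and 0.085 m and z of each of bottle1_mid, bottle2_mid in the frame of box below 0.075 m and x of bottle2_mid in the frame of box between -0.075 and 0.075 m and y of bottle2_mid in the frame of box between -0.085 and 0.085 m), for 0.2 s.
At the end, for the whole second after the job is handed in: Both bottles lie at rest inside the rectangular box (their middles within its outline and less than 75 mm above its underside), the flap still shuts the bowl's lane (0.28 rad or more), and the tray stands upright on the mat, at rest and released, its centre within 60 mm of the mat's (all of step 3 and ((x of box in the frame of chute above 0 m and value of joint flap above 0.28 rad) or (x of box in the frame of chute below 0 m and value of joint flap below -0.28 rad)) and linear speed of each of bottle1, bottle2, tray below 0.02 m/s and horizontal distance between tray and mat below 0.06 m and height (world z) of tray between 0.001 and 0.01 m and angle between tray's own z axis and vertical below 0.08 rad); the robot touches nothing.
It fails at once if a bystander (jar, tape, thinner, spray can, dish, palette) knocked over or pushed more than 40 mm (distance of any of jar1, jar2, jar3, tape, thinner, spraycan, dish, palette from where it was at the start of the episode above 0.04 m or angle between any of jar1, jar2, jar3, tape, thinner, spraycan, dish, palette's own z axis and vertical above 0.5 rad).
It fails at once if a bottle touched by the fingers (contact force between the fingers and bottle1 above 0.5 N or contact force between the fingers and bottle2 above 0.5 N).
It fails at once if a bottle brought in over the box from above instead of down the chute ((horizontal distance between bottle1_mid and box below 0.09 m and height (world z) of bottle1_mid above 0.14 m) or (horizontal distance between bottle2_mid and box below 0.09 m and height (world z) of bottle2_mid above 0.14 m)).
It also fails if it takes over 72 s, if anything falls off the work surface, if the arm or the gripper's body presses on something with over 40 N, if the wrist force passes 120 N, or if a joint passes its speed limit or range.

### The arm

A 6-joint arm with a two-finger parallel gripper is mounted at the origin on the work surface. World frame = base frame: x ahead of the robot, y to its left, z up, the work surface at z = 0. Lengths are in m, angles in degrees, forces in N, time in s.
With the tool pointing down it reaches from about 0.25 to 0.725 m from the base axis. Payload 9.7 kg.
Tool frame: the origin (TCP) lies at the very end of the fingers, on their centre line; the grasp point (between the pads) lies 19 mm behind it; z points along the fingers, y is the line along which they close (so a half turn about z gives the same grasp; the last joint's range is limited). The gripper opens to 85 mm and grips with 20 to 120 N. Pads are 22 mm wide; open, the fingers measure 114 mm over their backs; the gripper's body (76 mm by 85 mm) begins 54 mm behind the grasp point. The pads swing forward as they close: fully open they stand 13 mm farther back than shut.
Start: joints at [-74.313, 4.979, 10.078, 95.1, 0, 90], TCP at [0.149, -0.53, 0.231] pointing down, gripper open.
Joint ranges: [-179.16, 179.16], [-48.56, 103.87], [-65.8, 70.77], [-126.05, 130.52], [-82.76, 87.17], [-180, 180]. Speed limits (degrees/s): [127.2, 127.2, 147.25, 180, 180, 180].

### API

Orientations are given as [roll, pitch, yaw] about the fixed x, y, z axes, in that order (R = Rz(yaw) Ry(pitch) Rx(roll)).
In Python, from workcell import bot gives the robot as it stands.
- The arm moves only by the tool arm_command, never from a script. Its argument "series" is a list of rows, each a list of 4 numbers: the shift along the tool's x, y, z in m, then the turn about the tool's z in rad. A call has exactly 5 rows; each row is the pose to reach, as a shift and turn from the pose commanded when the call began, along the tool's axes at that moment; what a row does not reach only later rows make up. A row lasts 1/10 s, in which the tool goes at most 50 mm and 8.59 degrees, less where a joint would pass 70% of its speed; a pose out of reach is approached as far as the arm can. A call with a gripper value outside its range is refused whole. "hand" is the finger opening in m, from 0 to 0.0854, set as the call begins (left out, the last holds). The fingers move at their own pace and stop on an object; "grip_force" is the grip in N (left out, the last holds). Time passes only in rows, so rows that repeat a pose let the fingers close, or fill a call up. It gives the time, the measured TCP pose, the force, the opening and the grip force at its end, in the units of the state.
- bot.get_obs(): the state, without advancing time (a new reading comes with each control period).
- bot.camera(name): name is "side" or "top"; returns a dict with "color" (420x560x3 uint8, blue, green, red), "camera_matrix" (3x3 intrinsics, pixels), "xyz" and "orientation" of the camera in the world. Camera axes: x right, y up, looking along -z (the intrinsics and any distortion apply to the point x, -y, -z); pixel columns grow to the right and rows downward; lengths in m; the calibration is good to about 2 mm. A picture is of the moment at which its call begins. There is no depth.
- bot.job_done(): hands the job in; it is judged then, once.
Trained networks look in the newest picture that a camera, given by its name, has taken for a name from the list of things; names that differ only in an ending like _2 or _b are one class to them, and where a whole thing is asked for, a point or a joint stands for the part that bears it (a point fixed in the world has none). Each returns a list of dicts, best first, with "confidence" (0 to 1); they miss things now and then, are a little off and sometimes report something else, mostly with a low value. They report only what shows in the picture. A call takes as long as a camera call. They do not tell look-alikes from the thing itself.
- bot.find_in(camera, target): "location" ([column, row] in pixels, amid what is visible of it).
- bot.mark_of(camera, target): "location" ([column, row] in pixels: a listed point, or the origin of a listed thing).
The state is a dict: "time": time; "q": joint angles; "qd": joint speeds; "joint_efforts": joint torques, N m; "ee_pos": TCP position; "tcp_rot": TCP orientation; "wrist_force": force on the tool from outside, world axes, zero at the start; "torque": the same for the moment, N m; "opening": finger opening in m; "grasp_force": force on a finger pad.
Only numpy, scipy, OpenCV 4.12 (cv2) and the standard library are available. Lean on these libraries where they do the work, as an engineer would, in place of code of your own. Each camera call takes 0.05 s, during which the arm holds its last target. There are 200 camera calls.

## Working session

There is one attempt and no reset: what is moved stays moved. The work goes in short steps, Python scripts to look and compute and a tool call to move; the robot and the scene stay as the last step left them, time stands still between calls to the robot, and variables do not carry over. Pictures are saved under pics/ and viewed, at most 10 in all, crops included, and the job is handed in when it is done.

Besides the shell and the picture viewer there is one more tool, called after "Request:" as name(argument=value, ...), one argument or row to a line, values as JSON. arm_command: Moves the arm, as the interface text tells. Its arguments: {"type":"object","properties":{"series":{"type":"array"},"hand":{"type":"number"},"grip_force":{"type":"number"}},"required":["series"]}

```bash
mkdir -p pics
cat > h.py <<'E'
import numpy as np, cv2
from scipy.spatial.transform import Rotation as R
from workcell import bot
def Rot(o): return R.from_euler('xyz',o,degrees=True).as_matrix()
def ray(c,px):
    d=np.array(c.get("distortion",np.zeros(5)),float)
    u=cv2.undistortPoints(np.array([[px]],float),np.array(c["camera_matrix"]),d)[0,0]
    v=Rot(c["orientation"])@np.array([u[0],-u[1],-1.]); return np.array(c["xyz"]),v
def atz(c,px,z):
    p,v=ray(c,px); return p+v*(z-p[2])/v[2]
def proj(c,P):
    q=Rot(c["orientation"]).T@(np.array(P)-c["xyz"]); k=np.array(c["camera_matrix"])@np.array([q[0],-q[1],-q[2]]); return k[:2]/k[2]
def tri(rs):
    A=0;b=0
    for p,v in rs:
        v=v/np.linalg.norm(v);M=np.eye(3)-np.outer(v,v);A=A+M;b=b+M@p
    return np.linalg.solve(A,b)
E
python3 - <<'E'
from h import *
cs={}
for n in("top","side"):
    c=bot.camera(n);cs[n]=c;cv2.imwrite(f"pics/{n}0.png",c["color"]);print(n,[k for k in c],c["xyz"],c["orientation"],np.array(c["camera_matrix"]).tolist())
o=bot.get_obs();print(o["time"],o["ee_pos"],o["tcp_rot"])
for t in "chute slide mouth tray tray_handle flap_knob box bowl mat bottle1_mid bottle2_mid".split():
    for n in cs:
        print(t,n,[(np.round(m["location"]).astype(int).tolist(),round(m["confidence"],2)) for m in bot.mark_of(n,t)[:3]])
E
```

```text
top ['color', 'camera_matrix', 'xyz', 'orientation'] [0.37453191 0.03713263 1.48568598] [  7.76535049   0.17813007 -91.10616206] [[394.9073084083295, 0.0, 277.18914311373175], [0.0, 394.9073084083295, 206.25353053218612], [0.0, 0.0, 1.0]]
side ['color', 'camera_matrix', 'xyz', 'orientation'] [0.20715451 0.71221022 1.04586017] [  41.3799943     0.24824448 -155.59358177] [[392.0914211184885, 0.0, 285.13356318946916], [0.0, 392.0914211184885, 211.36486493895057], [0.0, 0.0, 1.0]]
0.1 [ 0.14867885 -0.52932074  0.23067245] [-1.79934015e+02  8.38678324e-04  1.56893800e+01]
chute top [([305, 197], 0.79), ([204, 234], 0.73)]
chute side [([274, 224], 0.75), ([319, 202], 0.24)]
slide top [([304, 195], 0.66)]
slide side [([272, 201], 0.82), ([319, 153], 0.35)]
mouth top [([268, 188], 0.61)]
mouth side [([251, 216], 0.9), ([256, 324], 0.45)]
tray top [([199, 229], 0.72), ([196, 286], 0.72), ([346, 226], 0.62)]
tray side [([315, 372], 0.74), ([245, 337], 0.64)]
tray_handle top [([195, 226], 0.8), ([184, 287], 0.62)]
tray_handle side [([246, 322], 0.97), ([322, 365], 0.83)]
flap_knob top [([296, 189], 0.69), ([187, 224], 0.65), ([197, 228], 0.37)]
flap_knob side [([264, 181], 0.56)]
box top [([345, 182], 0.81)]
box side [([277, 183], 0.89), ([319, 200], 0.68)]
bowl top [([344, 227], 0.66), ([192, 226], 0.6)]
bowl side [([241, 322], 0.69)]
mat top [([190, 233], 0.66)]
mat side [([245, 346], 0.87)]
bottle1_mid top [([205, 228], 0.64)]
bottle1_mid side [([252, 320], 0.56), ([244, 337], 0.46)]
bottle2_mid top [([228, 181], 0.7), ([141, 213], 0.59), ([188, 224], 0.58)]
bottle2_mid side [([237, 342], 0.87), ([185, 395], 0.71), ([209, 281], 0.36)]
```

Run:
```python
import cv2
a=cv2.imread("pics/top0.png")[110:330,100:400];cv2.imwrite("pics/top0c.png",cv2.resize(a,(800,586),interpolation=cv2.INTER_CUBIC))
a=cv2.imread("pics/side0.png");cv2.imwrite("pics/side0c.png",cv2.resize(a,(800,600),interpolation=cv2.INTER_CUBIC))
```

```text
(no output)
```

View pics/top0c.png

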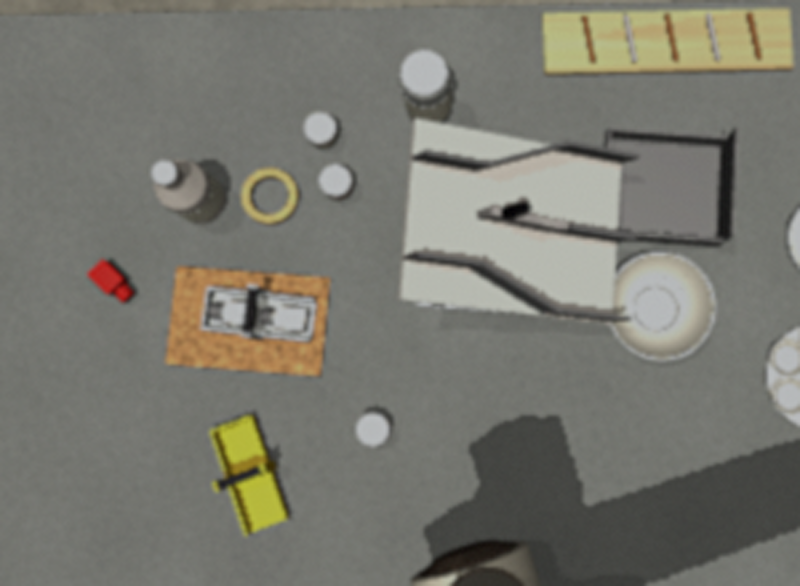

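View pics/side0c.png

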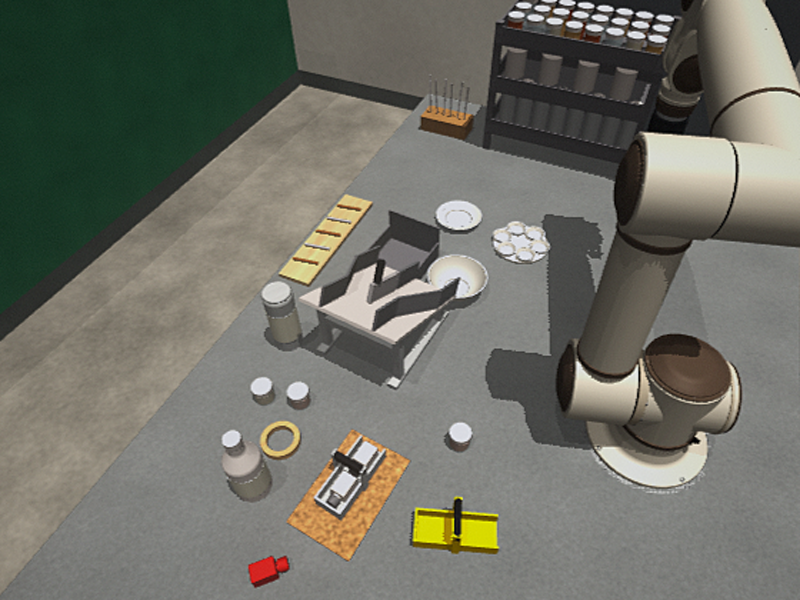

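The top view shows the tray on the cork mat near crop (258,313), with its open end to the right. The chute mouth is at crop (408,205), the knob at (515,208), the box upper right (world +x) and the bowl lower right. The side view agrees. The yellow tray and the red bottle are the decoys. Next I fit the chute and tray poses.

```bash
cat >> h.py <<'E'
import pickle,os
S26,C26=np.sin(np.radians(26)),np.cos(np.radians(26))
def sl(x,y,z=0): return np.array([x,y*C26-z*S26,.106+y*S26+z*C26])
def W(p,P):
    c,s=np.cos(p[2]),np.sin(p[2]); return np.array([p[0]+c*P[0]-s*P[1],p[1]+s*P[0]+c*P[1],P[2]])
E
python3 - <<'E'
from h import *
from scipy.optimize import least_squares
T,S=bot.camera("top"),bot.camera("side")
pickle.dump((T,S),open("cams.pkl","wb"))
t=lambda x,y:np.array([x*300/800+100,y*220/586+110]); s=lambda x,y:np.array([x*.7,y*.7])
ob=[(T,t(415,120),sl(.115,.2)),(T,t(401,299),sl(-.115,.2)),(T,t(617,318),sl(-.115,-.11)),(T,t(735,131),np.array([.16,-.27,.1])*np.nan),
(S,s(301,298),sl(.115,.2)),(S,s(400,346),sl(-.115,.2)),(T,[305,197],np.zeros(3)),(S,[274,224],np.zeros(3)),(T,[268,188],sl(0,.15)),(S,[251,216],sl(0,.15)),(T,[304,195],sl(0,0)),(S,[272,201],sl(0,0))]
ob=[o for o in ob if not np.isnan(o[2][0])]
r=least_squares(lambda p:np.concatenate([proj(c,W(p,P))-px for c,px,P in ob]),[.45,0,0],loss='soft_l1')
print("chute",r.x[:2],np.degrees(r.x[2]),np.round(r.fun.reshape(-1,2),1).tolist())
z=.034
ob2=[(T,t(205,286),[.03,.075,z]),(T,t(317,294),[.03,-.075,z]),(T,t(312,340),[-.03,-.075,z]),(T,t(200,331),[-.03,.075,z]),(T,[195,226],[0,0,.076]),(S,[246,322],[0,0,.076])]
r2=least_squares(lambda p:np.concatenate([proj(c,W(p,P))-px for c,px,P in ob2]),[.4,.3,0],loss='soft_l1')
print("tray",r2.x[:2],np.degrees(r2.x[2]),np.round(r2.fun.reshape(-1,2),1).tolist())
for n,q in(("TL",(177,266)),("TR",(330,277)),("BR",(323,376)),("BL",(166,364))): print("mat",n,atz(T,t(*q),.004).round(3))
print("knob tri",tri([ray(T,[296,189]),ray(S,[264,181])]), "top-only",atz(T,t(525,206),.229),atz(T,[296,189],.229),"flap tip",atz(T,t(481,212),.106+.106*S26+.045*C26))
print("side knob px", atz(S,s(380,262),.229))
for n,q,h in(("spray",(425,72),.17),("jarA",(335,180),.046),("jarB",(373,428),.046),("thin",(163,173),.19)):print(n,atz(T,t(*q),h).round(3))
for f in(-.42,-.2,0,.42): print(f,W(r.x,sl(-.085*np.sin(f),.085*np.cos(f),.095)).round(4))
pickle.dump((r.x,r2.x),open("fit.pkl","wb"))
E
```

```text
chute [ 0.60333409 -0.0631871 ] -3.188916612580934 [[-0.9, -0.6], [1.3, 0.3], [-0.3, -0.6], [-1.5, -0.4], [-1.5, -5.2], [-1.4, 1.9], [0.8, -1.4], [-1.1, 1.7], [0.4, 0.5], [1.5, -0.7], [2.0, 0.8]]
tray [0.49938381 0.33393649] -5.47988053784701 [[1.0, 0.5], [-0.6, 0.6], [-0.3, -0.5], [1.1, -0.2], [-0.2, 0.5], [-0.9, 0.1]]
mat TL [0.571 0.457 0.004]
mat TR [0.551 0.24  0.004]
mat BR [0.412 0.25  0.004]
mat BL [0.433 0.47  0.004]
knob tri [ 0.60587581 -0.02171333  0.23488047] top-only [ 0.60638676 -0.02707929  0.229     ] [ 0.60098997 -0.0241116   0.229     ] flap tip [0.60653293 0.02608446 0.19291307]
side knob px [ 0.6051116 -0.0190238  0.229    ]
spray [0.796 0.094 0.17 ]
jarA [0.682 0.227 0.046]
jarB [0.339 0.177 0.046]
thin [0.665 0.425 0.19 ]
-0.42 [ 0.6395 -0.037   0.2254]
-0.2 [ 0.622  -0.0309  0.2279]
0 [ 0.6053 -0.0285  0.2286]
0.42 [ 0.5703 -0.0332  0.2254]
```

Request:
arm_command(
  series=[
    [0.038,-0.024,-0.005,0],
    [0.077,-0.048,-0.01,0],
    [0.115,-0.072,-0.014,0],
    [0.154,-0.096,-0.019,0],
    [0.192,-0.12,-0.024,0],
  ],
  hand=0.06,
)

```text
time: 1.8
ee_pos: [0.302, -0.3606, 0.2556]
tcp_rot: [180.0, -0.0, 15.7]
wrist_force: [0.7, -1.2, -0.6]
opening: 0.0602
grasp_force: 0.0
```

Request:
arm_command(
  series=[
    [0.038,-0.024,-0.005,0],
    [0.077,-0.048,-0.01,0],
    [0.115,-0.072,-0.014,0],
    [0.154,-0.096,-0.019,0],
    [0.192,-0.12,-0.024,0],
  ],
)

```text
time: 2.3
ee_pos: [0.4545, -0.1929, 0.2797]
tcp_rot: [180.0, -0.0, 15.7]
wrist_force: [0.7, -0.9, -0.2]
opening: 0.0598
grasp_force: 0.0
```

Request:
arm_command(
  series=[
    [0.038,-0.024,-0.005,-0.14],
    [0.077,-0.048,-0.01,-0.28],
    [0.115,-0.072,-0.014,-0.42],
    [0.154,-0.096,-0.019,-0.56],
    [0.192,-0.12,-0.024,-0.7],
  ],
)

```text
time: 2.8
ee_pos: [0.6069, -0.0254, 0.3035]
tcp_rot: [180.0, -0.0, 56.1]
wrist_force: [0.0, -0.4, -0.9]
opening: 0.0601
grasp_force: 0.0
```

Request:
arm_command(
  series=[
    [0,0,0,-0.13],
    [0,0,0,-0.26],
    [0,0,0,-0.39],
    [0,0,0,-0.53],
    [0,0,0,-0.53],
  ],
)

```text
time: 3.3
ee_pos: [0.606, -0.0271, 0.3032]
tcp_rot: [-180.0, -0.0, 86.3]
wrist_force: [0.4, -0.5, 0.1]
opening: 0.0603
grasp_force: 0.0
```

Request:
arm_command(
  series=[
    [0,0,0.03,0],
    [0,0,0.06,0],
    [0,0,0.085,0],
    [0,0,0.097,0],
    [0,0,0.097,0],
  ],
)

```text
time: 3.8
ee_pos: [0.6052, -0.0272, 0.2049]
tcp_rot: [-179.9, 0.0, 86.0]
wrist_force: [0.3, 0.0, -0.5]
opening: 0.0601
grasp_force: 0.0
```

Request:
arm_command(
  series=[
    [0,-0.008,0,0],
    [0,-0.018,0,0],
    [0,-0.028,0,0],
    [-0.001,-0.036,0,0],
    [-0.002,-0.042,0,0],
  ],
)

```text
time: 4.3
ee_pos: [0.5632, -0.0263, 0.2071]
tcp_rot: [179.9, -0.0, 86.2]
wrist_force: [0.8, -0.5, -0.6]
opening: 0.0601
grasp_force: 0.4
```

Request:
arm_command(
  series=[
    [0,-0.004,0,0],
    [-0.001,-0.008,0,0],
    [-0.001,-0.012,0,0],
    [-0.001,-0.014,0,0],
    [-0.001,-0.014,0,0],
  ],
)

```text
time: 4.8
ee_pos: [0.5496, -0.0264, 0.2063]
tcp_rot: [-180.0, -0.0, 86.2]
wrist_force: [0.6, -0.4, -0.6]
opening: 0.0601
grasp_force: 0.0
```

Run:
```python
from h import *
c=bot.camera("side");cv2.imwrite("pics/side1.png",cv2.resize(c["color"][120:300,170:380],(700,600),interpolation=cv2.INTER_CUBIC))
```

```text
(no output)
```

View pics/side1.png

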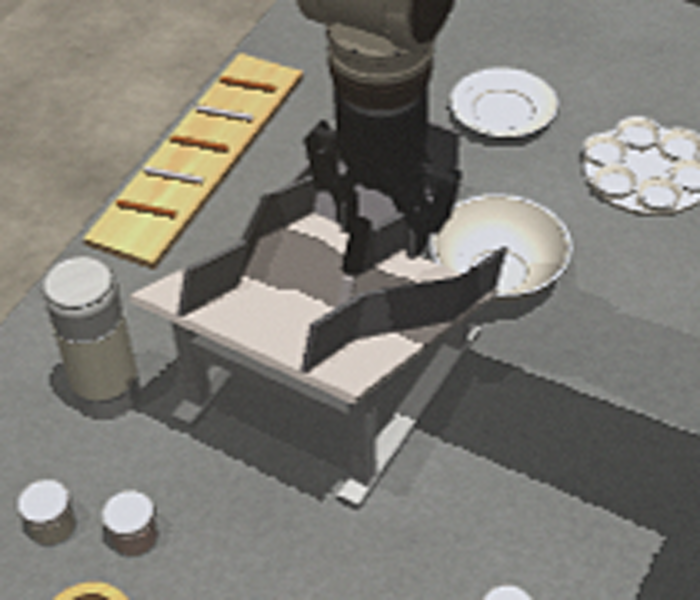

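The fingers straddle the knob and the flap has swung toward the bowl side, with its tip near crop (348,275). I push on until the stop shows as force.

Request:
arm_command(
  series=[
    [0,-0.002,0,0],
    [0,-0.004,0,0],
    [0,-0.006,0,0],
    [0,-0.006,0,0],
    [0,-0.006,0,0],
  ],
)

```text
time: 5.35
ee_pos: [0.5465, -0.0262, 0.2062]
tcp_rot: [179.7, -0.0, 86.2]
wrist_force: [16.1, -0.4, -5.3]
opening: 0.0599
grasp_force: 8.2
```

Request:
arm_command(
  series=[
    [0,-0.001,0,0],
    [0,-0.002,0,0],
    [0,-0.003,0,0],
    [0,-0.004,0,0],
    [0,-0.004,0,0],
  ],
)

```text
time: 5.85
ee_pos: [0.5458, -0.0262, 0.2061]
tcp_rot: [179.3, 0.0, 86.1]
wrist_force: [35.9, -3.6, -12.6]
opening: 0.0602
grasp_force: 18.0
```

Request:
arm_command(
  series=[
    [0,0.008,0,0],
    [0,0.016,0,0],
    [0,0.016,-0.03,0],
    [0,0.016,-0.07,0],
    [0,0.016,-0.1,0],
  ],
)

```text
time: 6.35
ee_pos: [0.5555, -0.0268, 0.3082]
tcp_rot: [180.0, -0.0, 86.2]
wrist_force: [1.2, -0.5, -0.2]
opening: 0.0602
grasp_force: 0.0
```

Request:
arm_command(
  series=[
    [0.036,-0.008,0,0],
    [0.072,-0.016,0,0],
    [0.107,-0.024,0,0],
    [0.143,-0.032,0,0],
    [0.178,-0.04,0,0],
  ],
  hand=0.0854,
)

```text
time: 6.85
ee_pos: [0.5273, 0.1549, 0.3063]
tcp_rot: [-180.0, 0.0, 86.2]
wrist_force: [1.8, -0.3, 0.5]
opening: 0.0851
grasp_force: 0.0
```

Request:
arm_command(
  series=[
    [0.036,-0.008,0.02,0.01],
    [0.072,-0.016,0.04,0.02],
    [0.107,-0.024,0.07,0.03],
    [0.143,-0.032,0.1,0.03],
    [0.178,-0.04,0.12,0.03],
  ],
)

```text
time: 7.35
ee_pos: [0.4987, 0.3349, 0.1839]
tcp_rot: [-179.9, 0.1, 84.5]
wrist_force: [1.0, -0.6, -0.4]
opening: 0.0852
grasp_force: 0.0
```

Run:
```python
from h import *
o=bot.get_obs();print(o["ee_pos"],o["tcp_rot"],o["wrist_force"],o["opening"])
c=bot.camera("side");p=proj(c,[.4994,.3339,.072]).astype(int);print(p)
x,y=np.clip(p[0]-90,0,380),p[1]-100
a=cv2.resize(c["color"][y:y+150,x:x+180],(720,600),interpolation=cv2.INTER_CUBIC)
cv2.imwrite("pics/side2.png",a)
t=bot.camera("top")
for n in("side","top"):print(n,[(np.round(m["location"],1).tolist(),round(m["confidence"],2)) for m in bot.mark_of(n,"tray_handle")])
T=pickle.load(open("fit.pkl","rb"));cw=t
# flap tip in top view: knob
print([(np.round(m["location"],1).tolist(),round(m["confidence"],2)) for m in bot.mark_of("top","flap_knob")],[ (f,proj(t,W(T[0],sl(-.085*np.sin(f),.085*np.cos(f),.095))).round(1).tolist()) for f in(.28,.42)])
```

```text
[0.49873517 0.33487189 0.18392869] [-1.79884168e+02  9.41639926e-02  8.44512846e+01] [ 0.95385771 -0.61643516 -0.39063819] 0.08518443898459345
[245 322]
side [([324.2, 362.9], 0.84), ([242.3, 323.1], 0.8), ([241.4, 345.4], 0.68)]
top [([192.2, 224.5], 0.75)]
[([414.2, 197.5], 0.36)] [(0.28, [298.0, 195.0]), (0.42, [299.0, 198.5])]
```

View pics/side2.png

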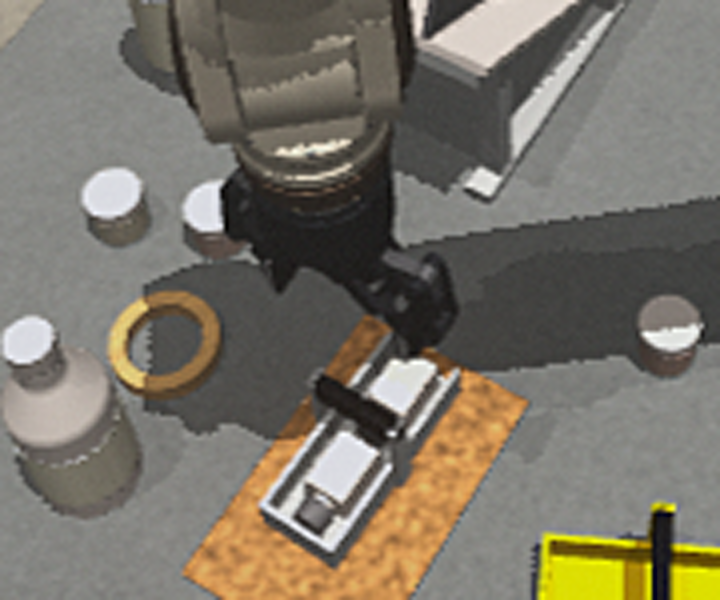

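The handle bar is free and its ends overhang the tray slightly, running (315,380) to (400,425) in the crop. Because only turns about the tool's vertical axis are possible, I'll grip the bar end to end along the tray's x, so the tray can pivot between the pads when its rear is levered on the chute.

Request:
arm_command(
  series=[
    [-0.001,0,0.03,0],
    [-0.001,0.001,0.06,0],
    [-0.001,0.001,0.09,0],
    [-0.001,0.001,0.115,0],
    [-0.001,0.001,0.134,0],
  ],
)

```text
time: 8.1
ee_pos: [0.5013, 0.3312, 0.052]
tcp_rot: [180.0, -0.0, 84.3]
wrist_force: [0.2, 0.5, 0.8]
opening: 0.0855
grasp_force: 0.0
```

Request:
arm_command(
  series=[
    [0,0,0,0],
    [0,0,0,0],
    [0,0,0,0],
    [0,0,0,0],
    [0,0,0,0],
  ],
  hand=0.05,
  grip_force=40,
)

```text
time: 8.6
ee_pos: [0.5011, 0.3328, 0.053]
tcp_rot: [180.0, -0.0, 84.4]
wrist_force: [-0.1, -0.2, -3.7]
opening: 0.0691
grasp_force: 46.1
```

Run:
```python
from h import *
c=bot.camera("side");p=proj(c,[.4994,.3339,.072]).astype(int)
x,y=p[0]-60,p[1]-70
cv2.imwrite("pics/side3.png",cv2.resize(c["color"][y:y+100,x:x+120],(720,600),interpolation=cv2.INTER_CUBIC))
```

```text
(no output)
```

View pics/side3.png

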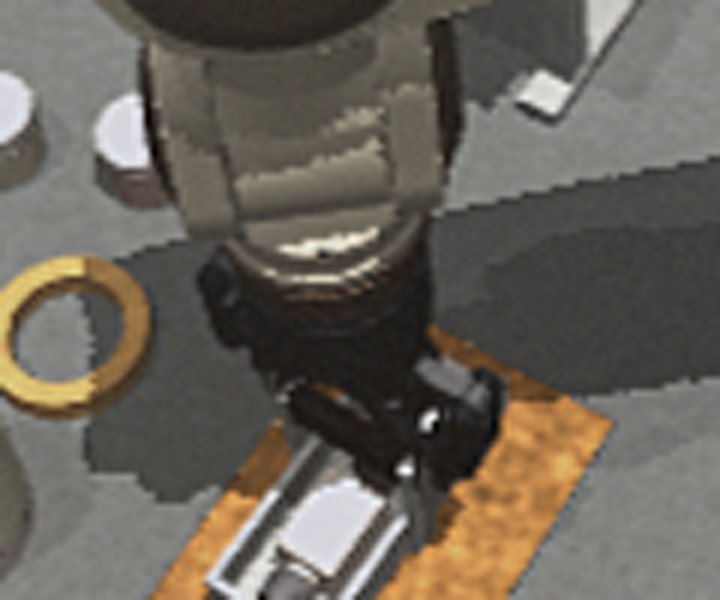

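The bar is held, with the opening stopped at 69 mm. I lift gently, then carry it to behind the mouth.

Request:
arm_command(
  series=[
    [0,0,-0.004,0],
    [0,0,-0.012,0],
    [0,0,-0.024,0],
    [0,0,-0.04,0],
    [0,0,-0.058,0],
  ],
)

```text
time: 9.15
ee_pos: [0.5007, 0.3327, 0.1118]
tcp_rot: [180.0, -0.0, 84.4]
wrist_force: [-0.2, 0.7, -3.5]
opening: 0.0691
grasp_force: 46.3
```

Request:
arm_command(
  series=[
    [0,0,-0.02,0],
    [0,0,-0.042,0],
    [0,0,-0.064,0],
    [0,0,-0.086,0],
    [0,0,-0.108,0],
  ],
)

```text
time: 9.65
ee_pos: [0.5007, 0.3326, 0.2205]
tcp_rot: [179.9, -0.0, 84.4]
wrist_force: [-0.3, 0.4, -3.9]
opening: 0.069
grasp_force: 46.3
```

Request:
arm_command(
  series=[
    [0,0,-0.022,0],
    [0,0,-0.042,0],
    [0,0,-0.06,0],
    [0,0,-0.074,0],
    [0,0,-0.082,0],
  ],
)

```text
time: 10.15
ee_pos: [0.5008, 0.3327, 0.3028]
tcp_rot: [179.9, -0.1, 84.4]
wrist_force: [0.6, -0.2, -3.9]
opening: 0.0692
grasp_force: 46.4
```

Request:
arm_command(
  series=[
    [-0.003,0.002,0,0],
    [-0.012,0.008,0,0],
    [-0.027,0.018,0,0],
    [-0.045,0.03,0,0],
    [-0.065,0.043,0,0],
  ],
)

```text
time: 10.65
ee_pos: [0.5375, 0.2625, 0.2993]
tcp_rot: [-179.9, 0.1, 84.5]
wrist_force: [-0.7, 0.2, -3.2]
opening: 0.0693
grasp_force: 46.3
```

Request:
arm_command(
  series=[
    [-0.021,0.014,0,0],
    [-0.042,0.028,0,-0.01],
    [-0.063,0.042,0,-0.02],
    [-0.084,0.056,0,-0.03],
    [-0.104,0.069,0,-0.042],
  ],
)

```text
time: 11.15
ee_pos: [0.5962, 0.1516, 0.2993]
tcp_rot: [-179.9, 0.0, 86.8]
wrist_force: [0.6, 0.7, -2.9]
opening: 0.0686
grasp_force: 46.3
```

Run:
```python
from h import *
o=bot.get_obs();print(o["ee_pos"],o["tcp_rot"],o["wrist_force"],o["torque"],o["opening"])
c=bot.camera("side");cv2.imwrite("pics/side4.png",cv2.resize(c["color"][120:330,170:410],(685,600),interpolation=cv2.INTER_CUBIC))
```

```text
[0.59620031 0.1515727  0.29928974] [-1.79921958e+02  4.04186967e-02  8.68362454e+01] [ 0.63118266  0.68721382 -2.92959297] [-0.02904392 -0.0117104  -0.00729015] 0.06855768352797152
```

View pics/side4.png

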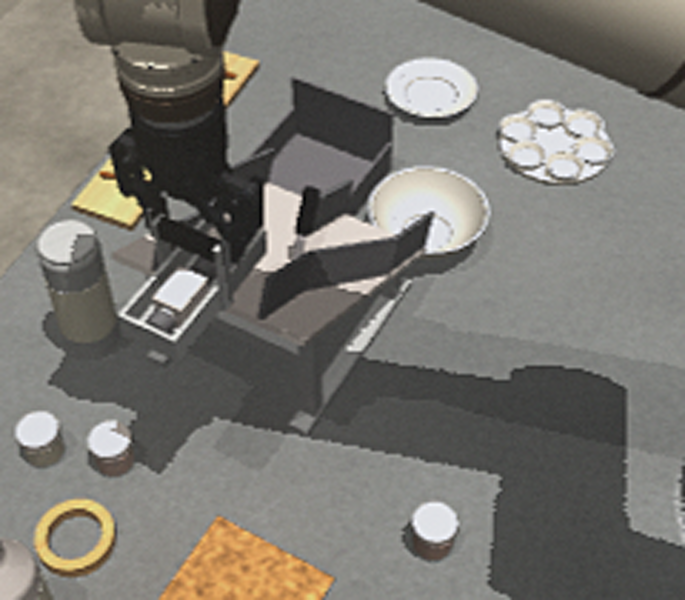

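The tray hangs level behind the mouth, and the flap lies across to the bowl-side wall with the knob at crop (308,205). I move over the mouth and lower it.

Request:
arm_command(
  series=[
    [-0.02,0.006,0,0],
    [-0.042,0.013,0,0],
    [-0.062,0.02,0,0],
    [-0.077,0.025,0,0],
    [-0.084,0.027,0,0],
  ],
)

```text
time: 11.7
ee_pos: [0.6183, 0.0665, 0.2996]
tcp_rot: [-179.9, 0.0, 86.8]
wrist_force: [0.4, 0.4, -3.2]
opening: 0.0691
grasp_force: 46.6
```

Request:
arm_command(
  series=[
    [0,0,0.008,0],
    [0,0,0.022,0],
    [0,0,0.036,0],
    [0,0,0.046,0],
    [0,0,0.05,0],
  ],
)

```text
time: 12.2
ee_pos: [0.6176, 0.0689, 0.2487]
tcp_rot: [-179.9, 0.0, 86.9]
wrist_force: [-0.5, 0.4, -3.0]
opening: 0.0691
grasp_force: 46.6
```

Request:
arm_command(
  series=[
    [-0.003,0,0.004,0],
    [-0.006,0,0.008,0],
    [-0.009,0,0.012,0],
    [-0.012,0,0.016,0],
    [-0.015,0,0.02,0],
  ],
)

```text
time: 12.7
ee_pos: [0.618, 0.0524, 0.2321]
tcp_rot: [179.8, 0.0, 86.8]
wrist_force: [1.9, -3.7, 6.9]
opening: 0.0692
grasp_force: 49.5
```

Request:
arm_command(
  series=[
    [-0.003,0,0.004,0],
    [-0.006,0,0.008,0],
    [-0.009,0,0.012,0],
    [-0.011,0,0.015,0],
    [-0.012,0,0.017,0],
  ],
)

```text
time: 13.2
ee_pos: [0.6173, 0.04, 0.215]
tcp_rot: [179.8, 0.0, 86.8]
wrist_force: [0.2, -5.1, 6.6]
opening: 0.0689
grasp_force: 54.3
```

Run:
```python
from h import *
o=bot.get_obs();print(o["ee_pos"],o["tcp_rot"],o["wrist_force"],o["torque"],o["opening"])
c=bot.camera("side");cv2.imwrite("pics/side5.png",cv2.resize(c["color"][150:270,190:340],(750,600),interpolation=cv2.INTER_CUBIC))
```

```text
[0.61730387 0.03998013 0.21497924] [1.79800519e+02 4.67228919e-02 8.67718150e+01] [ 0.23390132 -5.1474424   6.55323249] [-0.58810094 -0.16453016 -0.08567173] 0.06890492192837161
```

View pics/side5.png

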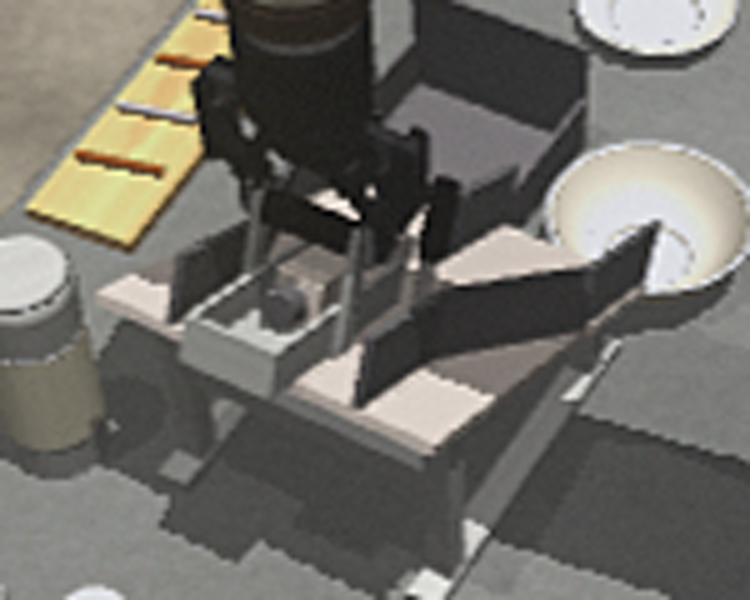

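The tray is tilted almost flush with the board, and the rear bottle has slid forward to about (305,285). I press slightly deeper and look again by network.

Request:
arm_command(
  series=[
    [-0.001,0,0.002,0],
    [-0.002,0,0.003,0],
    [-0.002,0,0.004,0],
    [-0.002,0,0.004,0],
    [-0.002,0,0.004,0],
  ],
)

```text
time: 13.75
ee_pos: [0.6172, 0.038, 0.2113]
tcp_rot: [179.8, 0.1, 86.8]
wrist_force: [-1.2, -5.1, 6.0]
opening: 0.0692
grasp_force: 55.3
```

Run:
```python
from h import *
cs={n:bot.camera(n) for n in("top","side")}
f=pickle.load(open("fit.pkl","rb"))[0]
for t in("bottle1_mid","bottle2_mid"):
  for n in cs: print(t,n,[(np.round(m["location"]).astype(int).tolist(),round(m["confidence"],2)) for m in bot.mark_of(n,t)[:4]])
for n in cs: print(n,"box",proj(cs[n],W(f,np.array([.085,-.2,.03]))).round(),"front",proj(cs[n],W(f,sl(.01,.09,.02))).round(),"mid",proj(cs[n],W(f,sl(.01,.15,.02))).round())
c=cs["side"];cv2.imwrite("pics/side6.png",cv2.resize(c["color"][150:270,190:340],(750,600),interpolation=cv2.INTER_CUBIC))
```

```text
bottle1_mid top [([362, 181], 0.44)]
bottle1_mid side [([283, 174], 0.68)]
bottle2_mid top [([140, 216], 0.64), ([343, 183], 0.63)]
bottle2_mid side [([188, 397], 0.79), ([283, 186], 0.6)]
top box [358. 177.] front [286. 188.] mid [269. 186.]
side box [280. 173.] front [259. 203.] mid [250. 209.]
```

View pics/side6.png

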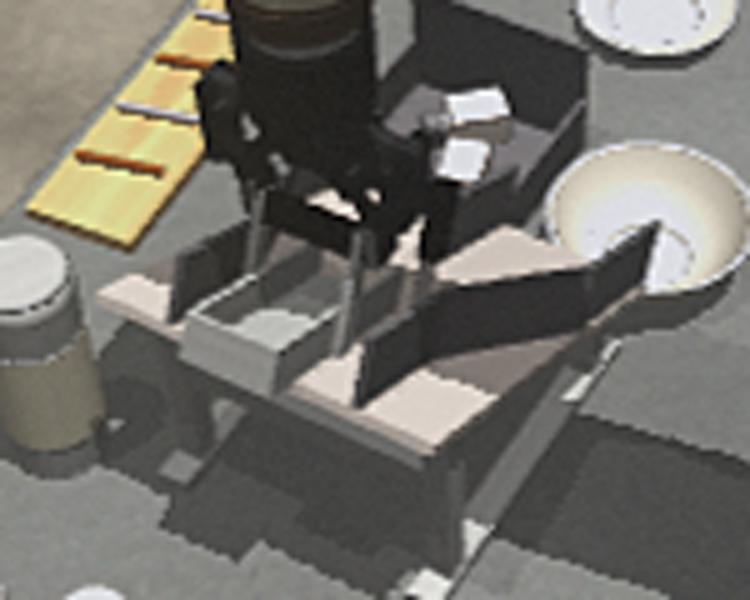

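Both bottles lie in the box, at about (478,105) and (463,160) in the crop, and the tray is empty. I take the tray back to the mat.

Request:
arm_command(
  series=[
    [0,0,-0.01,0],
    [0,0,-0.03,0],
    [0,0,-0.055,0],
    [0,0,-0.08,0],
    [0,0,-0.1,0],
  ],
)

```text
time: 14.55
ee_pos: [0.6165, 0.0393, 0.3113]
tcp_rot: [179.9, -0.0, 86.9]
wrist_force: [0.5, -0.1, -2.9]
opening: 0.0689
grasp_force: 54.3
```

Request:
arm_command(
  series=[
    [0.015,-0.006,0,0],
    [0.04,-0.018,0,0],
    [0.075,-0.034,0,0],
    [0.11,-0.05,0,0],
    [0.146,-0.067,0,0],
  ],
)

```text
time: 15.05
ee_pos: [0.5566, 0.1905, 0.3085]
tcp_rot: [-179.9, 0.0, 86.8]
wrist_force: [0.2, 0.6, -2.5]
opening: 0.0692
grasp_force: 54.3
```

Request:
arm_command(
  series=[
    [0.036,-0.016,0,0.01],
    [0.072,-0.033,0.01,0.02],
    [0.107,-0.049,0.03,0.03],
    [0.133,-0.061,0.055,0.042],
    [0.147,-0.067,0.08,0.042],
  ],
)

```text
time: 15.55
ee_pos: [0.4969, 0.3418, 0.2276]
tcp_rot: [-179.9, -0.0, 84.6]
wrist_force: [-0.4, 0.0, -2.1]
opening: 0.0693
grasp_force: 54.3
```

Request:
arm_command(
  series=[
    [0,0,0.03,0],
    [0,0,0.06,0],
    [0,0,0.085,0],
    [0,0,0.1,0],
    [0,0,0.11,0],
  ],
  grip_force=20,
)

```text
time: 16.05
ee_pos: [0.498, 0.3392, 0.1177]
tcp_rot: [-179.9, 0.1, 84.5]
wrist_force: [-0.5, -0.0, -1.8]
opening: 0.069
grasp_force: 54.3
```

Request:
arm_command(
  series=[
    [0,0,0.01,0],
    [0,0,0.02,0],
    [0,0,0.028,0],
    [0,0,0.036,0],
    [0,0,0.044,0],
  ],
)

```text
time: 16.55
ee_pos: [0.4991, 0.3393, 0.075]
tcp_rot: [180.0, -0.0, 84.4]
wrist_force: [-0.1, 0.0, -2.9]
opening: 0.0694
grasp_force: 54.3
```

Request:
arm_command(
  series=[
    [0,0,0.005,0],
    [0,0,0.01,0],
    [0,0,0.014,0],
    [0,0,0.018,0],
    [0,0,0.02,0],
  ],
)

```text
time: 17.05
ee_pos: [0.5019, 0.3445, 0.0622]
tcp_rot: [179.5, -0.8, 84.6]
wrist_force: [-3.8, 16.1, 31.2]
opening: 0.0694
grasp_force: 46.0
```

Run:
```python
from h import *
c=bot.camera("side");cv2.imwrite("pics/side7.png",cv2.resize(c["color"][260:400,170:330],(686,600),interpolation=cv2.INTER_CUBIC))
```

```text
(no output)
```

View pics/side7.png

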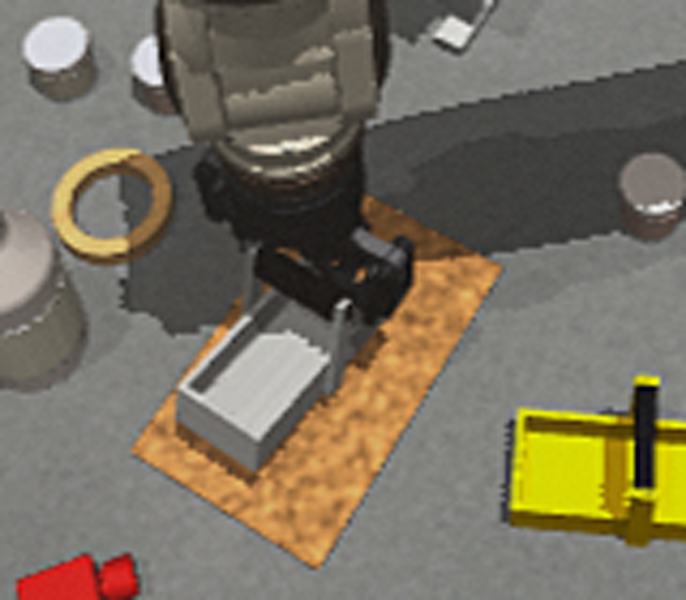

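The tray is front-down and the front edge is stuck on the cork; the rear is up at (220,440). Dragging toward +y should let the mat level it.

Request:
arm_command(
  series=[
    [0.004,0,-0.006,0],
    [0.01,0,-0.006,0],
    [0.016,0,-0.004,0],
    [0.022,0,-0.002,0],
    [0.026,0,0,0],
  ],
  hand=0.06,
  grip_force=20,
)

```text
time: 17.6
ee_pos: [0.5012, 0.3652, 0.0542]
tcp_rot: [-179.9, 0.1, 84.4]
wrist_force: [-0.3, -0.9, -0.1]
opening: 0.0691
grasp_force: 45.3
```

Request:
arm_command(
  series=[
    [0,0,0,0],
    [0,0,0,0],
    [0,0,0,0],
    [0,0,0,0],
    [0,0,0,0],
  ],
  hand=0.0854,
)

```text
time: 18.1
ee_pos: [0.5015, 0.365, 0.0554]
tcp_rot: [180.0, -0.0, 84.4]
wrist_force: [-0.2, 0.3, 0.6]
opening: 0.0855
grasp_force: 0.0
```

Request:
arm_command(
  series=[
    [0,0,-0.01,0],
    [0,0,-0.03,0],
    [0,0,-0.06,0],
    [0,0,-0.1,0],
    [0,0,-0.14,0],
  ],
)

```text
time: 18.6
ee_pos: [0.5011, 0.3648, 0.1974]
tcp_rot: [180.0, -0.0, 84.4]
wrist_force: [-0.0, -0.6, 0.7]
opening: 0.0855
grasp_force: 0.0
```

Request:
arm_command(
  series=[
    [-0.02,-0.03,-0.02,0],
    [-0.04,-0.06,-0.04,0],
    [-0.06,-0.09,-0.05,0],
    [-0.07,-0.11,-0.06,0],
    [-0.07,-0.11,-0.06,0],
  ],
)

```text
time: 19.1
ee_pos: [0.3837, 0.3055, 0.2588]
tcp_rot: [179.8, -0.2, 84.5]
wrist_force: [-0.0, 0.4, 0.4]
opening: 0.0853
grasp_force: 0.0
```

Run:
```python
from h import *
cs={n:bot.camera(n) for n in("top","side")}
print(tri([ray(cs[n],bot.mark_of(n,"tray")[0]["location"]) for n in cs]).round(3),[(m["location"],m["confidence"]) for n in cs for m in bot.mark_of(n,"tray")])
c=cs["side"];cv2.imwrite("pics/side8.png",cv2.resize(c["color"][120:420,150:450],(600,600),interpolation=cv2.INTER_CUBIC))
```

```text
[0.387 0.371 0.068] [([185.0, 228.4], 0.82), ([196.6, 285.1], 0.37), ([316.9, 373.0], 0.76), ([236.0, 351.6], 0.63)]
```

View pics/side8.png

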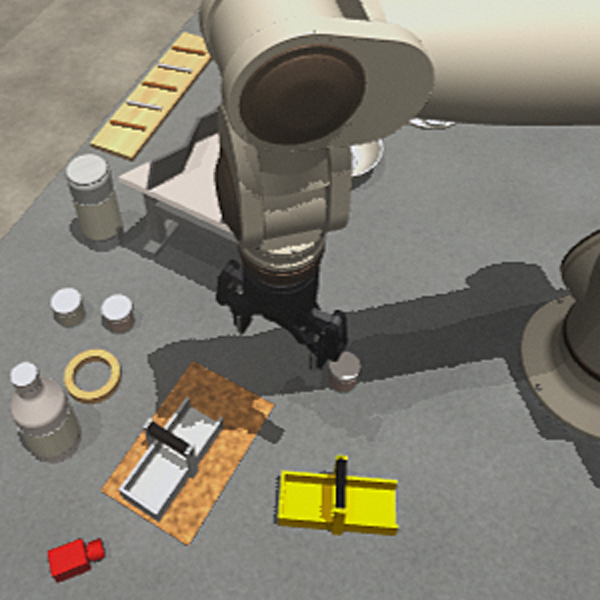

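The tray stands upright and released on the mat at crop (170,460), about 15 mm from its centre. The bystanders in view stand where they were, so I hand in.

```bash
python3 -c "
from workcell import bot
print(bot.job_done())"
```

```text
the job is handed in; nothing more can be done
None
```

I've handed the job in, and the judge returned no verdict: the flap is across the bowl's lane, both bottles slid down the chute into the box, and the empty tray stands upright and released on its mat.

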